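Move the finishing kit into the polisher's rack

TASK

The four finishing aids (abrasive pad, green bar, white bar, felt bob) lie in a row in their cradles on the wooden board at the right, in the order in which the polisher will use them, counted from the left as seen from the robot. Move them into the plywood rack beside the polisher in that order, starting from its end with the red knob: the leftmost goes into the compartment at the red knob, the next one beside it, and the rightmost into the compartment at the grey knob. Leave each lying flat, lengthwise in the middle of its own compartment.

Things in the scene. Friction and masses are not known exactly. Their poses are not given: they have to be found in the camera images.
- sand_pad: Abrasive pad, a small yellow block with a grey-brown top, 36 x 55 mm and 14 mm high as it lies; loose. Origin: centre of its underside; y along its length, z up. At the start it lies flat and roughly lengthwise in the middle of its cradle, its underside 9 mm above the worktop. Grasp it across its width from above, at its middle
- wax_bar_green: Bar of green polishing compound, 34 x 88 mm and 28 mm high as it lies; loose. Origin: centre of its underside; y along its length, z up. At the start it lies flat and roughly lengthwise in the middle of its cradle, its underside 9 mm above the worktop. Grasp it across its width from above, at its middle
- wax_bar_white: Bar of off-white polishing compound, 32 x 72 mm and 26 mm high as it lies; loose. Origin: centre of its underside; y along its length, z up. At the start it lies flat and roughly lengthwise in the middle of its cradle, its underside 9 mm above the worktop. Grasp it across its width from above, at its middle
- bob: Pale felt bob (a barrel-shaped felt head on a thin steel pin; it rests like a 20 x 62 x 21 mm block and does not roll), 20 x 62 mm and 21 mm high as it lies; loose. Origin: centre of its underside; y along its length, z up. At the start it lies flat and roughly lengthwise in the middle of its cradle, its underside 9 mm above the worktop. Grasp it across its width from above, at its middle
- cradle_blue: Blue plastic cradle, a shallow tray 110 x 62 x 9 mm (floor 3 mm thick, rim 6 mm above it), fixed on the wooden board at the right; holds the abrasive pad at the start. Origin: centre of its underside, 6 mm above the worktop; x along its length, y along the row to the left. The four cradles stand side by side at 66 mm pitch, in an order that changes with each start
- cradle_white: White plastic cradle, a shallow tray 110 x 62 x 9 mm (floor 3 mm thick, rim 6 mm above it), fixed on the wooden board at the right; holds the green bar at the start. Origin: centre of its underside, 6 mm above the worktop; x along its length, y along the row to the left. The four cradles stand side by side at 66 mm pitch, in an order that changes with each start
- cradle_black: Black plastic cradle, a shallow tray 110 x 62 x 9 mm (floor 3 mm thick, rim 6 mm above it), fixed on the wooden board at the right; holds the white bar at the start. Origin: centre of its underside, 6 mm above the worktop; x along its length, y along the row to the left. The four cradles stand side by side at 66 mm pitch, in an order that changes with each start
- board: Pale wooden board, 122 x 286 mm and 6 mm thick, fixed on the worktop at the right; it carries the row of four cradles (blue, white, black, and a like red one that holds the felt bob at the start), centred at x 0, y +99, +33, -33, -99 mm. Origin: centre of its underside; x away from the robot, y along the row to the left
- rack: Empty plywood rack, 122 x 306 mm, fixed at the left. 4 compartments side by side, each 110 mm long (x) and 62 wide, between dark ridges 4 mm thick and 6 mm above their floor; the floor is 6 mm above the worktop. Origin: centre of underside, on the worktop; x along the compartments (away from the robot), y along the row to the left. Compartment centres: x 0, y +99, +33, -33, -99 mm
- red_knob: Red knob, 18 mm across, 24 mm high, fixed at a far corner of the rack, 45 mm behind and 143 mm to one side of its centre; it marks the first compartment. The other end has a like knob in grey; which end is red changes with each start. Origin: centre of its underside, 6 mm above the worktop. Behind the rack hangs the polisher flap, 0.27 m high: carry things across in front of it
Things that resemble listed ones, but are neither listed nor needed, are in the scene too. What is shaped like the sand_pad but pink is not meant.

How it is judged (in metres and radians):
At the end, for the whole second after the job is handed in: From the red knob to the grey one the pieces lie in the left-to-right order of their cradles, one to a compartment: at rest on its floor, flat within 0.15 rad, lengthwise within 0.3 rad either way round, centred within 15 mm along and 13 mm across the compartment (x of sand_pad in the frame of rack between -0.015 and 0.015 m and z of sand_pad in the frame of rack between 0.002 and 0.01 m and angle between the y axis of each of sand_pad, wax_bar_green, wax_bar_white, bob and the x axis of rack, either way round below 0.3 rad and angle between each of sand_pad, wax_bar_green, wax_bar_white, bob's own z axis and vertical below 0.15 rad and linear speed of each of sand_pad, wax_bar_green, wax_bar_white, bob below 0.02 m/s and angular speed of each of sand_pad, wax_bar_green, wax_bar_white, bob below 0.2 rad/s and (y of sand_pad in the frame of rack between 0.086 and 0.112 m or y of sand_pad in the frame of rack between 0.02 and 0.046 m or y of sand_pad in the frame of rack between -0.046 and -0.02 m or y of sand_pad in the frame of rack between -0.112 and -0.086 m) and ((y of cradle_blue in the frame of board between 0.089 and 0.109 m and horizontal distance between sand_pad and red_knob between 0.03 and 0.09 m) or (y of cradle_blue in the frame of board between 0.023 and 0.043 m and horizontal distance between sand_pad and red_knob between 0.09 and 0.15 m) or (y of cradle_blue in the frame of board between -0.043 and -0.023 m and horizontal distance between sand_pad and red_knob between 0.15 and 0.215 m) or (y of cradle_blue in the frame of board between -0.109 and -0.089 m and horizontal distance between sand_pad and red_knob between 0.215 and 0.29 m)) and x of wax_bar_green in the frame of rack between -0.015 and 0.015 m and z of wax_bar_green in the frame of rack between 0.002 and 0.01 m and (y of wax_bar_green in the frame of rack between 0.086 and 0.112 m or y of wax_bar_green in the frame of rack between 0.02 and 0.046 m or y of wax_bar_green in the frame of rack between -0.046 and -0.02 m or y of wax_bar_green in the frame of rack between -0.112 and -0.086 m) and ((y of cradle_white in the frame of board between 0.089 and 0.109 m and horizontal distance between wax_bar_green and red_knob between 0.03 and 0.09 m) or (y of cradle_white in the frame of board between 0.023 and 0.043 m and horizontal distance between wax_bar_green and red_knob between 0.09 and 0.15 m) or (y of cradle_white in the frame of board between -0.043 and -0.023 m and horizontal distance between wax_bar_green and red_knob between 0.15 and 0.215 m) or (y of cradle_white in the frame of board between -0.109 and -0.089 m and horizontal distance between wax_bar_green and red_knob between 0.215 and 0.29 m)) and x of wax_bar_white in the frame of rack between -0.015 and 0.015 m and z of wax_bar_white in the frame of rack between 0.002 and 0.01 m and (y of wax_bar_white in the frame of rack between 0.086 and 0.112 m or y of wax_bar_white in the frame of rack between 0.02 and 0.046 m or y of wax_bar_white in the frame of rack between -0.046 and -0.02 m or y of wax_bar_white in the frame of rack between -0.112 and -0.086 m) and ((y of cradle_black in the frame of board between 0.089 and 0.109 m and horizontal distance between wax_bar_white and red_knob between 0.03 and 0.09 m) or (y of cradle_black in the frame of board between 0.023 and 0.043 m and horizontal distance between wax_bar_white and red_knob between 0.09 and 0.15 m) or (y of cradle_black in the frame of board between -0.043 and -0.023 m and horizontal distance between wax_bar_white and red_knob between 0.15 and 0.215 m) or (y of cradle_black in the frame of board between -0.109 and -0.089 m and horizontal distance between wax_bar_white and red_knob between 0.215 and 0.29 m)) and x of bob in the frame of rack between -0.015 and 0.015 m and z of bob in the frame of rack between 0.002 and 0.01 m and (y of bob in the frame of rack between 0.086 and 0.112 m or y of bob in the frame of rack between 0.02 and 0.046 m or y of bob in the frame of rack between -0.046 and -0.02 m or y of bob in the frame of rack between -0.112 and -0.086 m)); the robot touches nothing.
It also fails if it takes over 109 s, if anything falls off the work surface, if the arm or the gripper's body presses on something with over 40 N, if the wrist force passes 120 N, or if a joint passes its speed limit or range.

ROBOT

A 6-joint arm with a two-finger parallel gripper is mounted at the origin on a cart in front of the work surface, level with it; the furniture and walls round the work are solid. World frame = base frame: x ahead of the robot, y to its left, z up, the work surface at z = 0. Lengths are in mm, angles in rad, forces in N, time in s.
With the tool pointing down it reaches from about 300 to 775 mm from the base axis. Payload 14.6 kg.
Tool frame: the origin (TCP) lies between the finger pads; the fingertips stand manip.tip_reach ahead of it and the grasp point (between the pads) lies 5 mm behind it (manip.tip_reach is the distance from the TCP to the fingertips, in mm); z points along the fingers, y is the line along which they close (so a half turn about z gives the same grasp; the last joint's range is limited). The gripper opens to 94 mm and grips with 3 to 60 N. Pads are 16 mm wide; open, the fingers measure 119 mm over their backs; the gripper's body (75 mm by 177 mm) begins 78 mm behind the grasp point.
Start: joints at [1.161, 0.3, 1.521, -0, 1.321, -0.067], TCP at [184.866, 517.99, 219.446] pointing down, gripper open.
Joint ranges: [-3.03, 3.03], [-0.79, 2.21], [0.23, 2.52], [-1.04, 4.18], [0, 3.07], [-2.55, 2.55]. Speed limits (rad/s): [2.22, 2.22, 2.57, 3.14, 3.14, 3.14].

INTERFACE

Orientations are given as [roll, pitch, yaw] about the fixed x, y, z axes, in that order (R = Rz(yaw) Ry(pitch) Rx(roll)).
In Python, from cell import manip gives the robot as it stands. The module is installed in compiled form; this text tells all that it offers.
- The arm moves only by the shell command python3 -m creep 'ROWS' [FORCE]. ROWS is JSON, a list of rows, each a list of 3 entries, a list of its own where there are three numbers: the opening, from -1 (shut) to 1 (fully open), then the shift along the tool's x, y, z in cm, then the turn about the tool's z in units of 5 degrees (1.0 is 5 degrees). In form: [[grip, [tx, ty, tz], roll], ...]. A call has 1 to 12 rows; each row is the pose to reach, as a shift and turn from the pose commanded when the call began, along the tool's axes at that moment; what a row does not reach only later rows make up. A row lasts 1/10 s, in which the tool goes at most 50 mm and 8.59 degrees, less where a joint would pass 70% of its speed; a pose out of reach is approached as far as the arm can. A call with a gripper value outside its range is refused whole. The fingers move at their own pace and stop on an object; FORCE is the grip in N (left out, the last holds). Time passes only in rows, so rows that repeat a pose let the fingers close. It gives the time, the measured TCP pose, the force, the opening and the grip force at its end, in the units of the state.
- manip.read_state(): the state, without advancing time (a new reading comes with each control period).
- manip.camera(name): name is "scene" or "top"; returns the picture (480x640x3 uint8, red, green, blue); there is no depth.
- manip.camera_params(name): a dict with "fovy" (degrees; the focal length in pixels is half the picture's height over the tangent of half this angle, whatever the lens; pixels are square), "cx", "cy" (the principal point, pixels), "origin" and "attitude" of the camera in the world. Camera axes: x right, y down, z forward; pixel columns grow to the right and rows downward; lengths in mm; the calibration is good to about 2 mm. A picture is of the moment at which its call begins. camera_params takes no time and is no camera call.
- manip.sign_off(): hands the job in; it is judged then, once.
The state is a dict: "clock": time; "joints": joint angles; "qd": joint speeds; "effort": joint torques, N m; "eef_pos": TCP position; "eef_rot": TCP orientation; "wrist_force": force on the tool from outside, world axes, zero at the start; "moment": the same for the moment, N m; "finger_gap": finger opening in mm; "finger_force": force on a finger pad.
Only numpy, scipy, OpenCV 4.12 (cv2) and the standard library are available. Lean on these libraries where they do the work, as an engineer would, in place of code of your own. Each camera call takes 0.05 s, during which the arm holds its last target. There are 200 camera calls.

## Working session

There is one attempt and no reset: what is moved stays moved. The work goes in short steps, Python scripts to look and compute and a shell command to move; the robot and the scene stay as the last step left them, time stands still between calls to the robot, and variables do not carry over. Pictures are saved under pics/ and viewed, at most 14 in all, crops included, and the job is handed in when it is done.

```bash
mkdir -p pics; python3 - <<'E'
from cell import manip
import cv2
for n in("scene","top"):
    cv2.imwrite(f"pics/{n}0.png",manip.camera(n)[:,:,::-1]); print(n,manip.camera_params(n))
s=manip.read_state();print(s,manip.tip_reach)
E
```

```text
scene {'fovy': 49.63958840922964, 'cx': 323.8360893996543, 'cy': 236.42025265091758, 'origin': array([ -54.75716075, -640.23692816,  905.63859452]), 'attitude': array([-2.37725053,  0.01056036, -0.83772911])}
top {'fovy': 52.690321094153056, 'cx': 310.8213549288699, 'cy': 241.07963651795228, 'origin': array([ 270.55103094,  -85.70906342, 1313.91176096]), 'attitude': array([-2.93265005e+00, -2.51253158e-03, -1.48095959e+00])}
{'clock': 0.1, 'joints': array([ 1.16139385e+00,  3.00399336e-01,  1.52149885e+00,  7.17090202e-06,
        1.32072040e+00, -6.66154477e-02]), 'qd': array([ 0.00159035, -0.00334757, -0.00186615, -0.00055338,  0.0015286 ,
       -0.00019365]), 'effort': array([ 2.24685687e-04, -5.32644081e+01, -3.53287947e+01,  7.09544308e-02,
        2.34668056e-02, -8.53953452e-05]), 'eef_pos': array([184.78422005, 517.79774861, 218.96047944]), 'eef_rot': array([-3.14056946e+00, -7.52227249e-05,  2.79880381e+00]), 'wrist_force': array([ 0.27273452, -0.15384919,  0.06635393]), 'moment': array([-0.02759912, -0.00701057, -0.02151185]), 'finger_force': 0.0, 'finger_gap': 93.93668298671831} 14.0
```

View pics/top0.png

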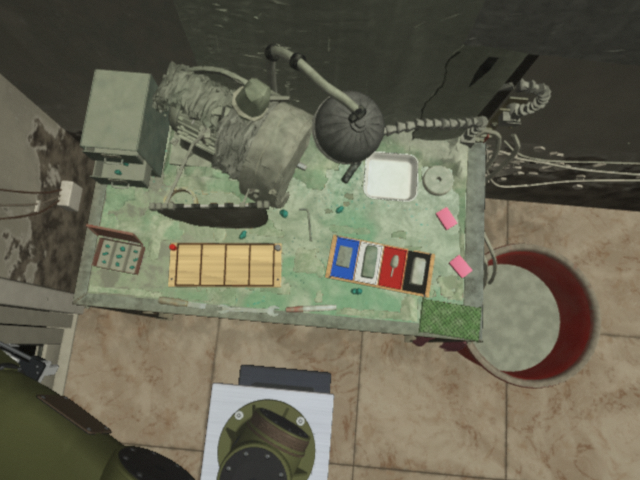

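View pics/scene0.png

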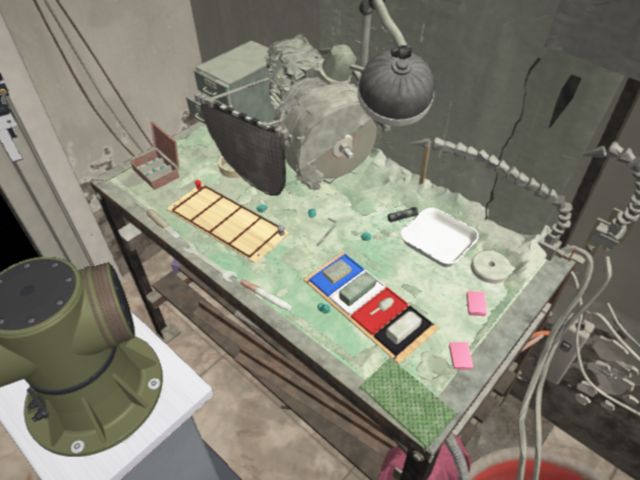

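The top view shows the cradles left to right as blue/pad (345,257), white/green bar (370,262), red/bob (394,267) and black/white bar (417,271). The red knob is at the rack's left end (173,246). The two pink pads at (447,218) and (460,266) are lookalikes and not meant. I'll confirm this in an enlarged crop and pick out the corners.

```bash
python3 - <<'E'
import cv2
im=cv2.imread("pics/top0.png")
a=cv2.resize(im[225:300,320:440],None,fx=6.6,fy=6.6,interpolation=cv2.INTER_CUBIC);cv2.imwrite("pics/c1.png",a)
a=cv2.resize(im[230:300,160:290],None,fx=6,fy=6,interpolation=cv2.INTER_CUBIC);cv2.imwrite("pics/c2.png",a)
E
```

```text
(no output)
```

View pics/c1.png

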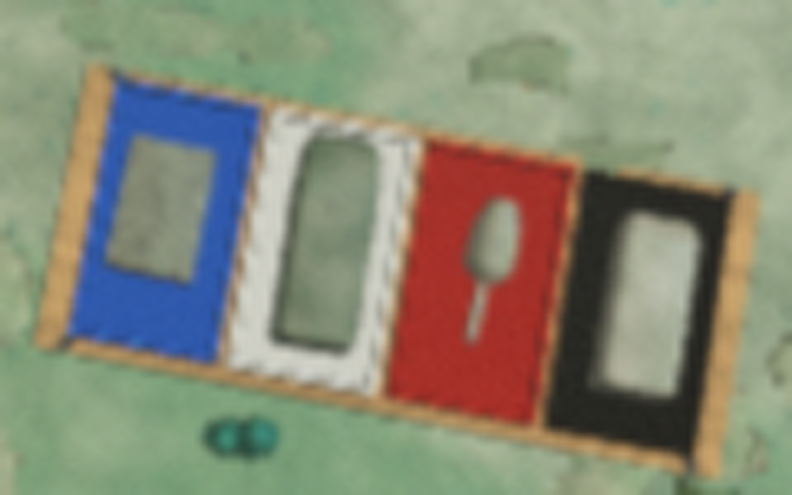

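View pics/c2.png

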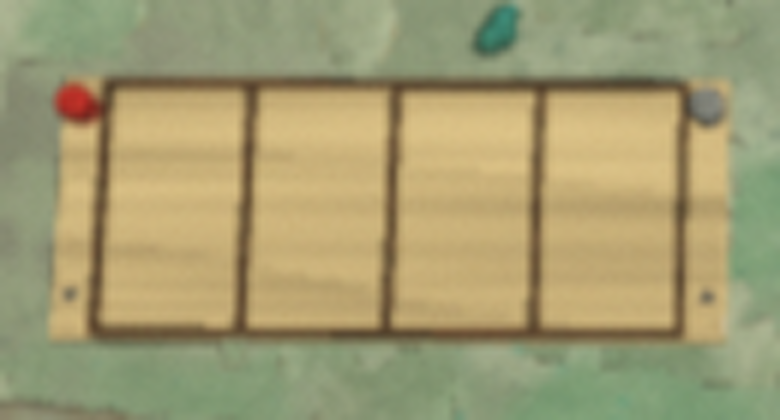

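The crop confirms the order pad (blue), green bar (white), bob (red), white bar (black), and none of them is pink. In the rack crop the red knob is at (77,103) on the left and the grey knob at (707,106) on the right.

```bash
cat > h.py <<'E'
import numpy as np
from cell import manip
from scipy.spatial.transform import Rotation as R
def w(p,z,cam="top"):
    c=manip.camera_params(cam);f=240/np.tan(np.radians(c["fovy"]/2))
    p=np.atleast_2d(np.array(p,float))
    d=np.c_[(p[:,0]-c["cx"])/f,(p[:,1]-c["cy"])/f,np.ones(len(p))]@R.from_euler('xyz',c["attitude"]).as_matrix().T
    o=c["origin"];return (o+d*((z-o[2])/d[:,2])[:,None])[:,:2]
def crop(p,s,off): return (np.array(p,float)+.5)/s-.5+np.array(off)
def rect(q): # TL TR BR BL -> centre, width(TL-TR), length, angle of the long axis (BL->TL)
    u=(q[0]-q[3]+q[1]-q[2])/2; v=(q[0]-q[1]+q[3]-q[2])/2
    return q.mean(0).round(1),np.linalg.norm(v).round(1),np.linalg.norm(u).round(1),"ang_x",np.arctan2(u[1],u[0]).round(3),"ang_y-90",np.arctan2(-v[0],v[1]).round(3)
E
python3 - <<'E'
from h import *
A=lambda p,z:w(crop(p,6.6,(320,225)),z)
B=lambda p,z:w(crop(p,6,(160,230)),z)
b=rect(A([(90,65),(760,192),(715,475),(38,345)],6));print("board",b)
t=b[-1];c=b[0];u=np.array([np.cos(t),np.sin(t)]);v=np.array([-u[1],u[0]])
print("cradles",[(c+v*k).round(1) for k in(99,33,-33,-99)])
print("pad",rect(A([(130,135),(215,150),(190,283),(107,268)],23)))
print("green",rect(A([(305,135),(380,140),(350,353),(275,342)],37)))
print("white",rect(A([(628,213),(702,218),(683,397),(600,390)],35)))
q=A([(507,198),(470,342)],19);print("bob",q.mean(0),np.linalg.norm(q[0]-q[1]),q[0]-q[1])
r=rect(B([(60,80),(728,80),(725,340),(50,338)],6));print("rack",r)
print("ridge",rect(B([(107,80),(685,82),(680,333),(93,330)],12)))
k=B([(77,103),(707,106)],30);print("knobs",k, np.linalg.norm(k[0]-k[1]))
t=r[-1];c=r[0];u=np.array([np.cos(t),np.sin(t)]);v=np.array([-u[1],u[0]])
print("comps",[(c+v*k).round(1) for k in(99,33,-33,-99)])
E
```

```text
board (array([ 497.3, -258.6]), np.float64(282.3), np.float64(120.2), 'ang_x', np.float64(-0.108), 'ang_y-90', np.float64(-0.101))
cradles [array([ 507.3, -160.1]), array([ 500.6, -225.8]), array([ 494. , -291.4]), array([ 487.3, -357.1])]
pad (array([ 509.9, -157.3]), np.float64(34.9), np.float64(56.4), 'ang_x', np.float64(-0.1), 'ang_y-90', np.float64(-0.09))
green (array([ 499.8, -224.8]), np.float64(30.5), np.float64(87.3), 'ang_x', np.float64(-0.075), 'ang_y-90', np.float64(-0.017))
white (array([ 486.7, -357.7]), np.float64(31.7), np.float64(73.7), 'ang_x', np.float64(-0.085), 'ang_y-90', np.float64(0.013))
bob [ 497.46825718 -293.26124901] 62.1221408208 [ 60.98046404 -11.85509958]
rack (array([461.3, 164.1]), np.float64(305.4), np.float64(119.2), 'ang_x', np.float64(0.102), 'ang_y-90', np.float64(0.089))
ridge (array([461.9, 163. ]), np.float64(263.8), np.float64(114.8), 'ang_x', np.float64(0.089), 'ang_y-90', np.float64(0.086))
knobs [[492.67914787 306.18912112]
 [516.87613257  23.81033912]] 283.4136033973731
comps [array([452.5, 262.7]), array([458.4, 197. ]), array([464.2, 131.2]), array([470.1,  65.5])]
```

```bash
cat > to.py <<'E'
import sys
from h import *
x,y,z,yaw=map(float,sys.argv[1:5]); s=manip.read_state()
M=R.from_euler('xyz',s["eef_rot"]); d=M.as_matrix().T@(np.array([x,y,z])-s["eef_pos"])
dy=(yaw-s["eef_rot"][2]+np.pi)%(2*np.pi)-np.pi
print("clock",s["clock"],"shift cm",(d/10).round(2),"roll",round(-np.degrees(dy)/5,2),"gap",s["finger_gap"])
E
python3 to.py 509 -158 110 3.047
```

```text
clock 0.1 shift cm [-53.25 -52.74  10.95] roll -2.84 gap 93.93668298671831
```

```bash
python3 -m creep '[[0.1,[-53.2,-52.7,10.9],-2.84],[0.1,[-53.2,-52.7,10.9],-2.84],[0.1,[-53.2,-52.7,10.9],-2.84],[0.1,[-53.2,-52.7,10.9],-2.84],[0.1,[-53.2,-52.7,10.9],-2.84],[0.1,[-53.2,-52.7,10.9],-2.84],[0.1,[-53.2,-52.7,10.9],-2.84],[0.1,[-53.2,-52.7,10.9],-2.84],[0.1,[-53.2,-52.7,10.9],-2.84],[0.1,[-53.2,-52.7,10.9],-2.84],[0.1,[-53.2,-52.7,10.9],-2.84],[0.1,[-53.2,-52.7,10.9],-2.84]]' 25; python3 to.py 509 -158 110 3.047
```

```text
clock: 1.3
eef_pos: [441.8, -19.0, 132.8]
eef_rot: [3.142, 0.0, 3.046]
wrist_force: [1.2, 1.3, 1.0]
finger_gap: 51.8
finger_force: 0.0
clock 1.3 shift cm [ -8.01 -13.2    2.28] roll -0.01 gap 51.82265921168352
```

```bash
python3 -m creep '[[0.1,[-6,-10,2],0],[0.1,[-6,-10,2],0],[0.1,[-6,-10,2],0],[0.1,[-6,-10,2],0],[0.1,[-6,-10,2],0]]'; python3 to.py 509 -158 31 3.047
python3 -c "
from cell import manip;import cv2
cv2.imwrite('pics/g1.png',cv2.resize(manip.camera('scene')[200:380,260:500,::-1],None,fx=3.3,fy=3.3,interpolation=2))"
```

```text
clock: 1.8
eef_pos: [491.2, -121.3, 112.9]
eef_rot: [3.141, -0.001, 3.046]
wrist_force: [-0.7, -0.2, 0.2]
finger_gap: 51.8
finger_force: 0.0
clock 1.8 shift cm [-2.13 -3.49  8.19] roll -0.01 gap 51.82108542016974
```

View pics/g1.png

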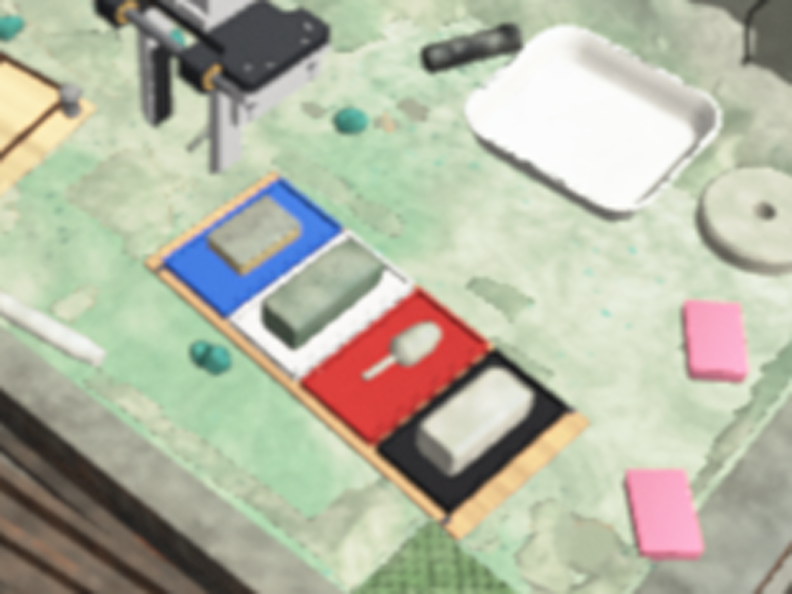

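The scene crop shows the gripper upright at (215,130), to the left of the pad at (255,232), with the path clear.

```bash
python3 -m creep '[[0.1,[-2.1,-3.5,0],0],[0.1,[-2.1,-3.5,2],0],[0.1,[-2.1,-3.5,5],0],[0.1,[-2.1,-3.5,7],0],[0.1,[-2.1,-3.5,7],0],[0.1,[-2.1,-3.5,7],0],[0.1,[-2.1,-3.5,7],0]]'; python3 to.py 509 -158 31 3.047
```

```text
clock: 2.55
eef_pos: [510.0, -158.6, 44.7]
eef_rot: [-3.141, 0.002, 3.047]
wrist_force: [-0.7, 0.2, -0.1]
finger_gap: 51.8
finger_force: 0.0
clock 2.55 shift cm [0.11 0.05 1.37] roll 0.0 gap 51.75701299352651
```

```bash
python3 -m creep '[[0.1,[0.1,0,0.7],0],[0.1,[0.1,0,1.35],0],[0.1,[0.1,0,1.35],0],[0.1,[0.1,0,1.35],0],[-0.5,[0.1,0,1.35],0],[-0.5,[0.1,0,1.35],0],[-0.5,[0.1,0,1.35],0],[-0.5,[0.1,0,1.35],0],[-0.5,[0.1,0,1.35],0]]' 25; python3 to.py 509 -158 31 3.047
```

```text
clock: 3.45
eef_pos: [508.3, -158.8, 29.6]
eef_rot: [3.142, -0.0, 3.047]
wrist_force: [0.2, 0.5, 0.4]
finger_gap: 35.5
finger_force: 25.0
clock 3.45 shift cm [-0.07  0.09 -0.14] roll -0.0 gap 35.54029225838769
```

```bash
python3 -m creep '[[-0.5,[0,0,-2],0],[-0.5,[0,0,-5],0],[-0.5,[0,0,-9],0],[-0.5,[0,0,-9],0],[-0.5,[0,0,-9],0],[-0.5,[0,0,-9],0]]'; python3 to.py 452.5 262.7 120 3.23
```

```text
clock: 4.05
eef_pos: [507.7, -158.6, 118.5]
eef_rot: [3.141, -0.002, 3.047]
wrist_force: [-0.5, -0.8, -0.4]
finger_gap: 35.5
finger_force: 25.0
clock 4.05 shift cm [ 9.5  41.42 -0.12] roll -2.1 gap 35.49088120726779
```

```bash
python3 -m creep '[[-0.5,[3,3,0],0],[-0.5,[6,7,0],-0.5],[-0.5,[8.5,11,0],-1],[-0.5,[9.5,16,0],-2.1],[-0.5,[9.5,41.4,0],-2.1],[-0.5,[9.5,41.4,0],-2.1],[-0.5,[9.5,41.4,0],-2.1],[-0.5,[9.5,41.4,0],-2.1],[-0.5,[9.5,41.4,0],-2.1],[-0.5,[9.5,41.4,0],-2.1],[-0.5,[9.5,41.4,0],-2.1],[-0.5,[9.5,41.4,0],-2.1]]'; python3 to.py 452.5 262.7 27.2 3.23
```

```text
clock: 5.25
eef_pos: [452.6, 261.3, 118.7]
eef_rot: [-3.141, -0.002, -3.054]
wrist_force: [-0.1, -0.2, -0.2]
finger_gap: 35.4
finger_force: 25.0
clock 5.25 shift cm [-0.02  0.14  9.15] roll -0.01 gap 35.37374420229932
```

```bash
python3 -m creep '[[-0.5,[0,0,3],0],[-0.5,[0,0,6],0],[-0.5,[0,0,8],0],[-0.5,[0,0,8],0],[-0.5,[0,0,8],0],[-0.5,[0,0,8],0]]'; python3 to.py 452.5 262.7 27.2 3.23
python3 -c "
from cell import manip;import cv2
cv2.imwrite('pics/p1.png',cv2.resize(manip.camera('scene')[130:270,140:320,::-1],None,fx=4,fy=4,interpolation=2))"
```

```text
clock: 5.85
eef_pos: [453.7, 262.1, 40.9]
eef_rot: [3.141, 0.002, -3.054]
wrist_force: [0.3, -0.0, 0.0]
finger_gap: 35.4
finger_force: 25.0
clock 5.85 shift cm [0.12 0.07 1.37] roll -0.01 gap 35.419685782896146
```

View pics/p1.png

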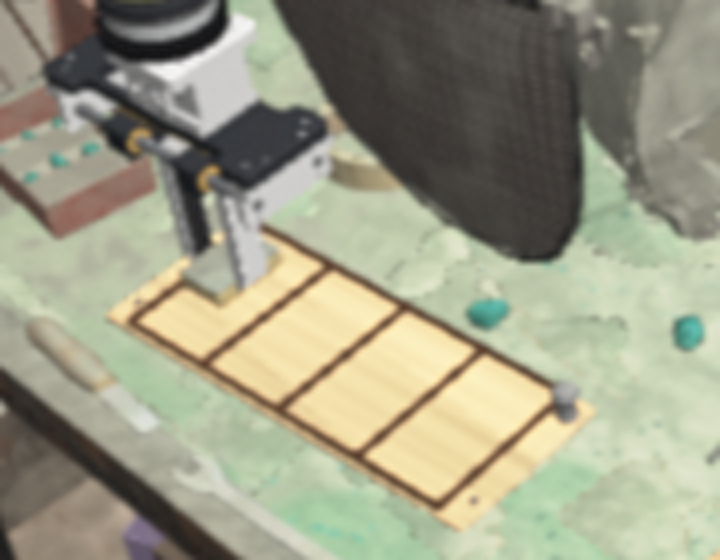

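The pad is over the first compartment, lying flat in the fingers at (230,275).

```bash
python3 -m creep '[[-0.5,[0,0,0.5],0],[-0.5,[0,0,1],0],[-0.5,[0,0,1.3],0],[-0.5,[0,0,1.3],0],[-0.5,[0,0,1.3],0]]'; python3 to.py 452.5 262.7 27.2 3.23
```

```text
clock: 6.4
eef_pos: [452.9, 262.3, 26.4]
eef_rot: [-3.141, -0.0, -3.053]
wrist_force: [-0.7, -1.0, 0.1]
finger_gap: 35.8
finger_force: 25.0
clock 6.4 shift cm [ 0.04  0.04 -0.08] roll -0.0 gap 35.787458174972585
```

```bash
python3 -m creep '[[0,[0,0,0],0],[0,[0,0,0],0],[0,[0,0,0],0],[0,[0,0,-2],0],[0.1,[0,0,-5],0],[0.1,[0,0,-9],0],[0.1,[0,0,-9],0],[0.1,[0,0,-9],0],[0.1,[0,0,-9],0]]'; python3 to.py 500 -225.3 110 3.08
```

```text
clock: 7.3
eef_pos: [452.5, 262.1, 115.5]
eef_rot: [-3.141, -0.002, -3.053]
wrist_force: [-0.3, 0.3, 0.4]
finger_gap: 51.7
finger_force: 0.0
clock 7.3 shift cm [ -0.44 -48.97   0.58] roll 1.72 gap 51.73133504489407
```

```bash
python3 -m creep '[[0.1,[0,-49,0],1.9],[0.1,[-0.4,-49,0],1.9],[0.1,[-0.4,-49,0],1.9],[0.1,[-0.4,-49,0],1.9],[0.1,[-0.4,-49,0],1.9],[0.1,[-0.4,-49,0],1.9],[0.1,[-0.4,-49,0],1.9],[0.1,[-0.4,-49,0],1.9],[0.1,[-0.4,-49,0],1.9],[0.1,[-0.4,-49,0],1.9],[0.1,[-0.4,-49,0],1.9],[0.1,[-0.4,-49,0],1.9]]'; python3 to.py 500 -225.3 40 3.064
python3 -c "
from cell import manip;import cv2
cv2.imwrite('pics/p2.png',cv2.resize(manip.camera('scene')[150:350,150:420,::-1],None,fx=2.9,fy=2.9,interpolation=2))"
```

```text
clock: 8.5
eef_pos: [499.5, -225.5, 115.1]
eef_rot: [3.14, -0.002, 3.063]
wrist_force: [-0.1, 1.4, 1.2]
finger_gap: 51.7
finger_force: 0.0
clock 8.5 shift cm [-0.07  0.02  7.51] roll -0.02 gap 51.6933165802726
```

View pics/p2.png

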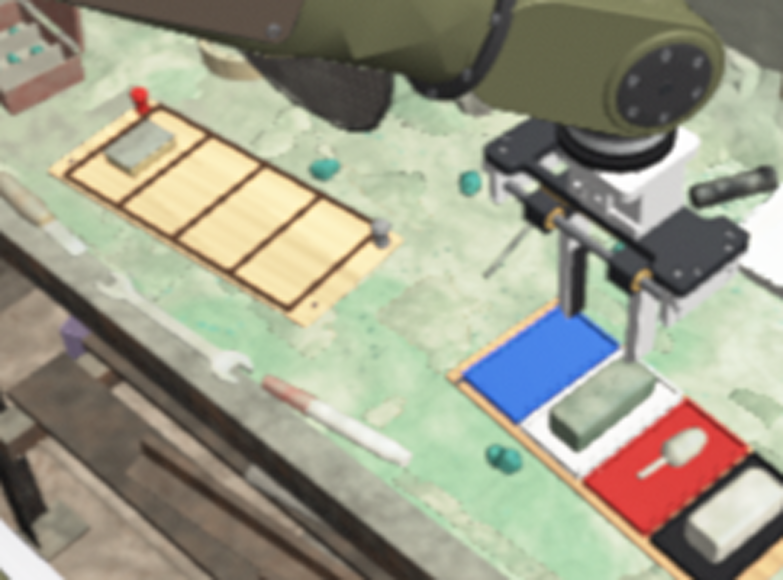

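The pad lies centred in the red-knob compartment at (140,147), and the gripper hovers over the green bar at (605,400).

```bash
python3 -m creep '[[0.1,[0,0,3],0],[0.1,[0,0,6],0],[0.1,[0,0,7.6],0],[0.1,[0,0,8.1],0],[0.1,[0,0,8.1],0],[0.1,[0,0,8.1],0],[-0.5,[0,0,8.1],0],[-0.5,[0,0,8.1],0],[-0.5,[0,0,8.1],0],[-0.5,[0,0,8.1],0],[-0.5,[0,0,8.1],0]]' 30;  python3 -m creep '[[-0.5,[0,0,0],0],[-0.5,[0,0,-2],0],[-0.5,[0,0,-5],0],[-0.5,[0,0,-8.5],0],[-0.5,[0,0,-8.5],0],[-0.5,[0,0,-8.5],0],[-0.5,[0,0,-8.5],0]]'; python3 to.py 458.4 197 120 3.23
```

```text
clock: 9.65
eef_pos: [500.4, -225.6, 36.1]
eef_rot: [-3.141, 0.001, 3.064]
wrist_force: [-0.5, 0.7, 5.6]
finger_gap: 32.4
finger_force: 29.9
clock: 10.35
eef_pos: [499.6, -225.1, 119.2]
eef_rot: [3.141, -0.002, 3.064]
wrist_force: [0.4, 1.2, -1.6]
finger_gap: 32.7
finger_force: 29.9
clock 10.35 shift cm [ 7.370e+00  4.176e+01 -2.000e-02] roll -1.9 gap 32.68551918384546
```

```bash
python3 -m creep '[[-0.5,[3,3,0],0],[-0.5,[5,7,0],-0.5],[-0.5,[7,11,0],-1],[-0.5,[7.4,16,0],-1.9],[-0.5,[7.4,41.8,0],-1.9],[-0.5,[7.4,41.8,0],-1.9],[-0.5,[7.4,41.8,0],-1.9],[-0.5,[7.4,41.8,0],-1.9],[-0.5,[7.4,41.8,0],-1.9],[-0.5,[7.4,41.8,0],-1.9],[-0.5,[7.4,41.8,0],-1.9],[-0.5,[7.4,41.8,0],-1.9]]'; python3 -m creep '[[-0.5,[0,0,3],0],[-0.5,[0,0,6],0],[-0.5,[0,0,7],0],[-0.5,[0,0,7],0],[-0.5,[0,0,7],0],[-0.5,[0,0,7],0]]'; python3 to.py 458.4 197 33.5 3.23
python3 -c "
from cell import manip;import cv2
cv2.imwrite('pics/p3.png',cv2.resize(manip.camera('scene')[130:270,140:320,::-1],None,fx=4,fy=4,interpolation=2))"
```

```text
clock: 11.55
eef_pos: [458.4, 196.1, 119.8]
eef_rot: [-3.141, -0.002, -3.054]
wrist_force: [-0.2, 0.0, -0.9]
finger_gap: 32.4
finger_force: 29.9
clock: 12.15
eef_pos: [459.5, 197.0, 51.9]
eef_rot: [3.141, 0.002, -3.054]
wrist_force: [0.3, -0.1, -1.6]
finger_gap: 32.8
finger_force: 29.9
clock 12.15 shift cm [0.11 0.   1.84] roll -0.01 gap 32.787430873980995
```

View pics/p3.png

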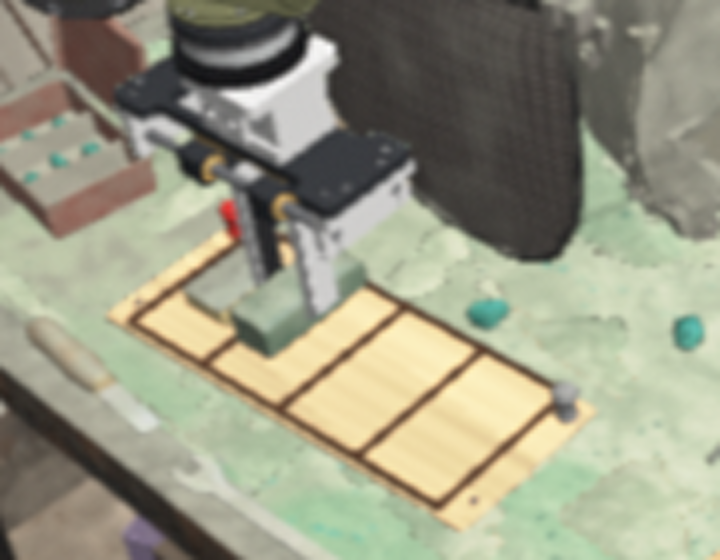

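The green bar hangs flat over the second compartment at (300,300).

```bash
python3 -m creep '[[-0.5,[0.1,0,0.8],0],[-0.5,[0.1,0,1.4],0],[-0.5,[0.1,0,1.7],0],[-0.5,[0.1,0,1.8],0],[-0.5,[0.1,0,1.8],0]]'; python3 to.py 458.4 197 33 3.23
```

```text
clock: 12.7
eef_pos: [457.5, 196.9, 33.0]
eef_rot: [-3.141, -0.001, -3.053]
wrist_force: [-6.7, -2.9, 14.0]
finger_gap: 32.4
finger_force: 30.0
clock 12.7 shift cm [-0.09  0.    0.  ] roll -0.0 gap 32.439152756839846
```

```bash
python3 -m creep '[[0,[0,0,0],0],[0,[0,0,0],0],[0,[0,0,0],0],[0,[0,0,-2],0],[0,[0,0,-5],0],[-0.15,[0,0,-8.5],0],[-0.15,[0,0,-8.5],0],[-0.15,[0,0,-8.5],0],[-0.15,[0,0,-8.5],0]]'; python3 to.py 497.5 -292.5 115 2.95
```

```text
clock: 13.6
eef_pos: [457.2, 196.8, 116.4]
eef_rot: [-3.141, -0.002, -3.053]
wrist_force: [0.2, 0.3, 0.2]
finger_gap: 39.9
finger_force: 0.0
clock 13.6 shift cm [  0.31 -49.1    0.17] roll 3.21 gap 39.9092165816907
```

```bash
python3 -m creep '[[-0.15,[0.3,-49.1,0],3.2],[-0.15,[0.3,-49.1,0],3.2],[-0.15,[0.3,-49.1,0],3.2],[-0.15,[0.3,-49.1,0],3.2],[-0.15,[0.3,-49.1,0],3.2],[-0.15,[0.3,-49.1,0],3.2],[-0.15,[0.3,-49.1,0],3.2],[-0.15,[0.3,-49.1,0],3.2],[-0.15,[0.3,-49.1,0],3.2],[-0.15,[0.3,-49.1,0],3.2],[-0.15,[0.3,-49.1,0],3.2],[-0.15,[0.3,-49.1,0],3.2]]'; python3 -m creep '[[-0.15,[0,0,3],0],[-0.15,[0,0,5],0],[-0.15,[0,0,6],0],[-0.15,[0,0,6],0],[-0.15,[0,0,6],0]]';python3 to.py 497.5 -292.5 31.5 2.95
python3 -c "
from cell import manip;import cv2
cv2.imwrite('pics/p4.png',cv2.resize(manip.camera('scene')[150:370,150:450,::-1],None,fx=2.66,fy=2.66,interpolation=2))"
```

```text
clock: 14.8
eef_pos: [497.4, -292.4, 115.9]
eef_rot: [3.14, -0.002, 2.949]
wrist_force: [0.3, -0.2, -0.7]
finger_gap: 40.1
finger_force: 0.0
clock: 15.3
eef_pos: [498.5, -292.0, 58.3]
eef_rot: [-3.141, 0.001, 2.951]
wrist_force: [0.0, -0.1, 0.6]
finger_gap: 39.8
finger_force: 0.0
clock 15.3 shift cm [ 0.09 -0.07  2.68] roll 0.02 gap 39.789926496629654
```

View pics/p4.png

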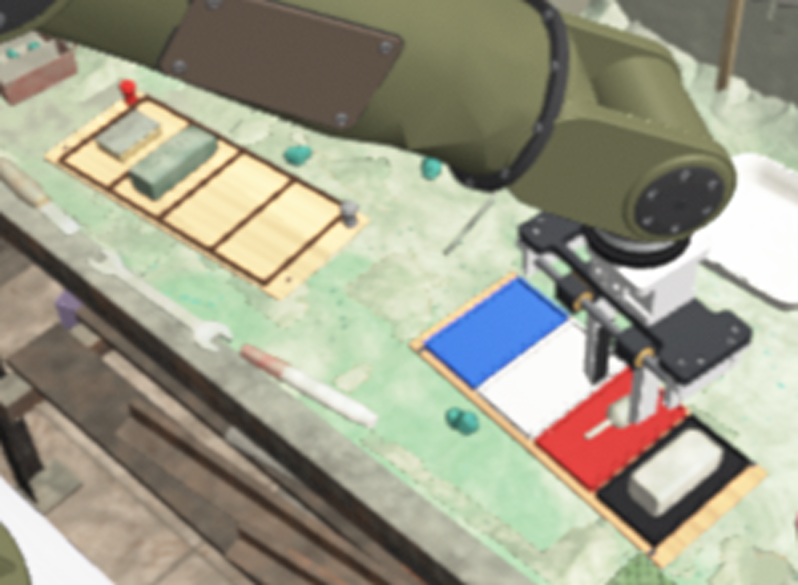

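The green bar is in compartment 2 at (175,160), and the fingers straddle the bob at (620,415).

```bash
python3 -m creep '[[-0.15,[0,0,1.4],0],[-0.15,[0,0,2.3],0],[-0.15,[0,0,2.6],0],[-0.15,[0,0,2.6],0],[-0.15,[0,0,2.6],0],[-1,[0,0,2.6],0],[-1,[0,0,2.6],0],[-1,[0,0,2.6],0],[-1,[0,0,2.6],0],[-1,[0,0,2.6],0],[-1,[0,0,2.6],0]]' 20;  python3 -m creep '[[-1,[0,0,0],0],[-1,[0,0,-2],0],[-1,[0,0,-5],0],[-1,[0,0,-8.5],0],[-1,[0,0,-8.5],0],[-1,[0,0,-8.5],0],[-1,[0,0,-8.5],0]]'; python3 to.py 464.2 131.2 120 3.23
```

```text
clock: 16.45
eef_pos: [498.2, -292.4, 31.8]
eef_rot: [-3.141, 0.0, 2.951]
wrist_force: [-1.3, 0.6, 4.7]
finger_gap: 20.6
finger_force: 20.0
clock: 17.15
eef_pos: [497.6, -292.0, 115.3]
eef_rot: [3.141, -0.002, 2.951]
wrist_force: [0.1, -0.2, 0.5]
finger_gap: 20.4
finger_force: 20.0
clock 17.15 shift cm [11.31 40.92 -0.42] roll -3.2 gap 20.443362001028785
```

Bob held (20.5 mm gap).

```bash
python3 -m creep '[[-1,[3,3,0],0],[-1,[6,7,0],-0.5],[-1,[9,11,0],-1],[-1,[11.3,16,0],-2.5],[-1,[11.3,40.9,0],-3.2],[-1,[11.3,40.9,0],-3.2],[-1,[11.3,40.9,0],-3.2],[-1,[11.3,40.9,0],-3.2],[-1,[11.3,40.9,0],-3.2],[-1,[11.3,40.9,0],-3.2],[-1,[11.3,40.9,0],-3.2],[-1,[11.3,40.9,0],-3.2]]'; python3 -m creep '[[-1,[0,0,3],0],[-1,[0,0,6],0],[-1,[0,0,7],0],[-1,[0,0,7],0],[-1,[0,0,7],0],[-1,[0,0,7],0]]'; python3 to.py 464.2 131.2 29 3.23
python3 -c "
from cell import manip;import cv2
cv2.imwrite('pics/p5.png',cv2.resize(manip.camera('scene')[130:270,140:320,::-1],None,fx=4,fy=4,interpolation=2))"
```

```text
clock: 18.35
eef_pos: [464.3, 129.8, 115.9]
eef_rot: [-3.141, -0.001, -3.054]
wrist_force: [-0.0, 0.2, -0.4]
finger_gap: 21.2
finger_force: 20.0
clock: 18.95
eef_pos: [465.5, 130.5, 47.9]
eef_rot: [3.141, 0.002, -3.054]
wrist_force: [0.2, -0.7, 0.2]
finger_gap: 20.7
finger_force: 20.0
clock 18.95 shift cm [0.13 0.08 1.89] roll -0.01 gap 20.699641818938275
```

View pics/p5.png

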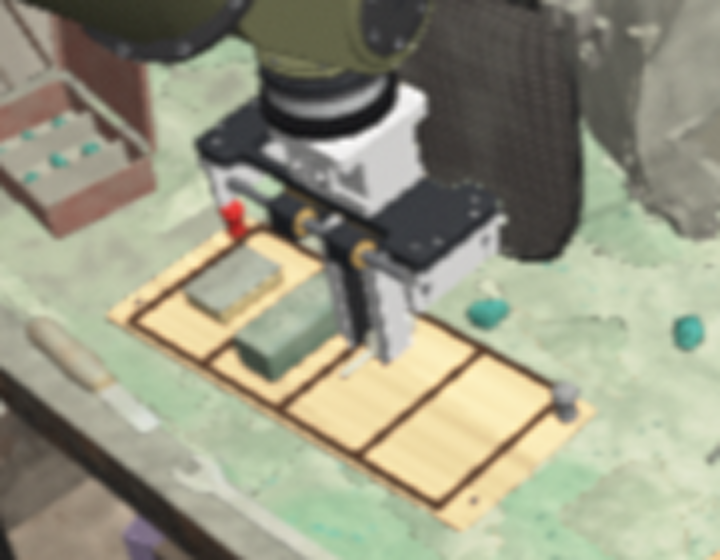

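The bob is held level over compartment 3, with its pin at (350,370).

```bash
python3 -m creep '[[-1,[0.1,0.1,0.8],0],[-1,[0.1,0.1,1.4],0],[-1,[0.1,0.1,1.75],0],[-1,[0.1,0.1,1.85],0],[-1,[0.1,0.1,1.85],0]]'; python3 to.py 464.2 131.2 28.8 3.23;  python3 -m creep '[[-1,[0,0,0],0],[-0.2,[0,0,0],0],[-0.2,[0,0,0],0],[-0.2,[0,0,0],0],[-0.2,[0,0,-2],0],[-0.2,[0,0,-5],0],[0,[0,0,-8.5],0],[0,[0,0,-8.5],0],[0,[0,0,-8.5],0],[0,[0,0,-8.5],0]]'; python3 to.py 486.8 -357.4 115 3.055
```

```text
clock: 19.5
eef_pos: [463.5, 131.6, 28.4]
eef_rot: [-3.141, -0.001, -3.053]
wrist_force: [-4.9, -1.0, 10.1]
finger_gap: 20.4
finger_force: 20.0
clock 19.5 shift cm [-0.07 -0.05 -0.04] roll 0.0 gap 20.3629990970047
clock: 20.5
eef_pos: [463.1, 131.4, 112.0]
eef_rot: [-3.141, -0.002, -3.053]
wrist_force: [0.4, -0.1, -0.1]
finger_gap: 47.3
finger_force: 0.0
clock 20.5 shift cm [  1.95 -48.9   -0.29] roll 2.0 gap 47.32949158653188
```

```bash
python3 -m creep '[[0,[2,-48.9,0],2],[0,[2,-48.9,0],2],[0,[2,-48.9,0],2],[0,[2,-48.9,0],2],[0,[2,-48.9,0],2],[0,[2,-48.9,0],2],[0,[2,-48.9,0],2],[0,[2,-48.9,0],2],[0,[2,-48.9,0],2],[0,[2,-48.9,0],2],[0,[2,-48.9,0],2],[0,[2,-48.9,0],2]]'; python3 -m creep '[[0,[0,0,3],0],[0,[0,0,5],0],[0,[0,0,5.5],0],[0,[0,0,5.5],0],[0,[0,0,5.5],0]]';python3 to.py 486.8 -357.4 33.5 3.055
python3 -c "
from cell import manip;import cv2
cv2.imwrite('pics/p6.png',cv2.resize(manip.camera('scene')[150:370,150:450,::-1],None,fx=2.66,fy=2.66,interpolation=2))"
```

```text
clock: 21.7
eef_pos: [486.2, -357.2, 111.3]
eef_rot: [3.14, -0.002, 3.054]
wrist_force: [-0.1, 0.1, 0.7]
finger_gap: 46.8
finger_force: 0.0
clock: 22.2
eef_pos: [487.4, -357.0, 59.2]
eef_rot: [-3.141, 0.001, 3.056]
wrist_force: [-0.5, 1.0, -0.8]
finger_gap: 46.8
finger_force: 0.0
clock 22.2 shift cm [ 0.06 -0.04  2.57] roll 0.01 gap 46.83729807738568
```

View pics/p6.png

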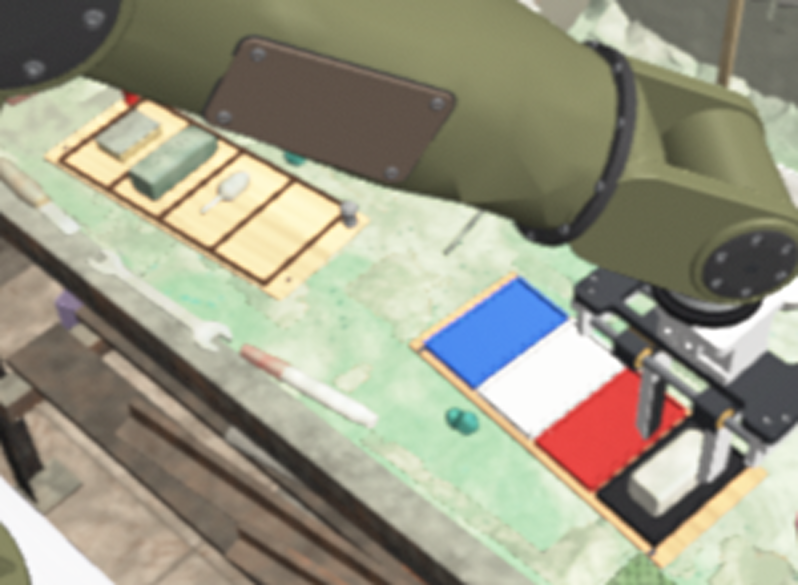

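The bob lies in compartment 3 at (230,188), and the fingers straddle the white bar at (670,475).

```bash
python3 -m creep '[[0,[0,0,1.4],0],[0,[0,0,2.2],0],[0,[0,0,2.5],0],[0,[0,0,2.5],0],[0,[0,0,2.5],0],[-0.6,[0,0,2.5],0],[-0.6,[0,0,2.5],0],[-0.6,[0,0,2.5],0],[-0.6,[0,0,2.5],0],[-0.6,[0,0,2.5],0],[-0.6,[0,0,2.5],0]]' 30;  python3 -m creep '[[-0.6,[0,0,0],0],[-0.6,[0,0,-2],0],[-0.6,[0,0,-5],0],[-0.6,[0,0,-8.5],0],[-0.6,[0,0,-8.5],0],[-0.6,[0,0,-8.5],0],[-0.6,[0,0,-8.5],0]]'; python3 to.py 470.1 65.5 120 3.23
```

```text
clock: 23.35
eef_pos: [487.0, -357.4, 33.4]
eef_rot: [-3.141, 0.0, 3.055]
wrist_force: [-0.2, 0.0, 4.9]
finger_gap: 31.9
finger_force: 29.8
clock: 24.05
eef_pos: [486.3, -356.9, 116.5]
eef_rot: [3.14, -0.002, 3.055]
wrist_force: [1.2, 0.2, -2.4]
finger_gap: 31.5
finger_force: 29.8
clock 24.05 shift cm [ 5.25 41.94 -0.28] roll -2.0 gap 31.532134071473774
```

```bash
python3 -m creep '[[-0.6,[2,3,0],0],[-0.6,[4,7,0],-0.5],[-0.6,[5.2,11,0],-1],[-0.6,[5.2,16,0],-2],[-0.6,[5.2,41.9,0],-2],[-0.6,[5.2,41.9,0],-2],[-0.6,[5.2,41.9,0],-2],[-0.6,[5.2,41.9,0],-2],[-0.6,[5.2,41.9,0],-2],[-0.6,[5.2,41.9,0],-2],[-0.6,[5.2,41.9,0],-2],[-0.6,[5.2,41.9,0],-2]]'; python3 -m creep '[[-0.6,[0,0,3],0],[-0.6,[0,0,6],0],[-0.6,[0,0,7],0],[-0.6,[0,0,7],0],[-0.6,[0,0,7],0],[-0.6,[0,0,7],0]]'; python3 to.py 470.1 65.5 30.4 3.23
```

```text
clock: 25.25
eef_pos: [470.8, 63.8, 117.4]
eef_rot: [-3.141, -0.001, -3.053]
wrist_force: [-0.9, -0.2, -1.7]
finger_gap: 31.7
finger_force: 29.8
clock: 25.85
eef_pos: [471.9, 64.4, 49.3]
eef_rot: [-3.142, 0.002, -3.054]
wrist_force: [-0.1, -0.3, -1.8]
finger_gap: 31.4
finger_force: 29.8
clock 25.85 shift cm [0.17 0.13 1.89] roll -0.01 gap 31.444490509447906
```

```bash
python3 -m creep '[[-0.6,[0.1,0.1,0.8],0],[-0.6,[0.1,0.1,1.4],0],[-0.6,[0.1,0.1,1.75],0],[-0.6,[0.1,0.1,1.85],0],[-0.6,[0.1,0.1,1.85],0]]'; python3 to.py 470.1 65.5 30 3.23;  python3 -m creep '[[-0.6,[0,0,0],0],[-0.05,[0,0,0],0],[-0.05,[0,0,0],0],[-0.05,[0,0,0],0],[-0.05,[0,0,-2],0],[-0.05,[0,0,-5],0],[0,[0,0,-9],0],[0,[0,-4,-9],0],[0,[0,-25,-12],0],[0,[0,-25,-12],0],[0,[0,-25,-12],0],[0,[0,-25,-12],0]]'; python3 -m creep '[[0,[0,-4,0],0],[0,[0,-4,0],0],[0,[0,-4,0],0],[0,[0,-4,0],0],[0,[0,-4,0],0]]'
python3 -c "
from cell import manip;import cv2
cv2.imwrite('pics/p7.png',cv2.resize(manip.camera('top')[230:300,160:290,::-1],None,fx=6,fy=6,interpolation=2))"
```

```text
clock: 26.35
eef_pos: [470.0, 65.6, 30.1]
eef_rot: [3.142, -0.0, -3.053]
wrist_force: [-6.5, -1.0, 11.1]
finger_gap: 31.4
finger_force: 29.9
clock 26.35 shift cm [-0.01 -0.01  0.01] roll -0.0 gap 31.415469204884957
clock: 27.55
eef_pos: [490.9, -173.6, 148.2]
eef_rot: [-3.142, 0.0, -3.053]
wrist_force: [1.0, 0.4, 0.5]
finger_gap: 46.9
finger_force: 0.0
clock: 28.05
eef_pos: [494.7, -210.2, 147.9]
eef_rot: [3.141, -0.0, -3.052]
wrist_force: [0.4, -1.2, -0.2]
finger_gap: 46.5
finger_force: 0.0
```

View pics/p7.png

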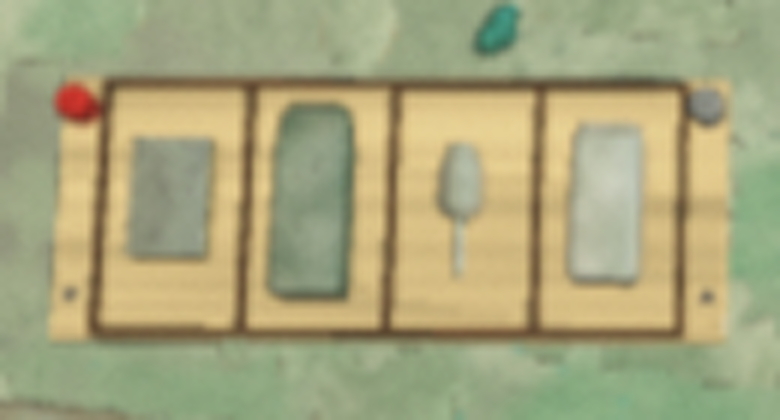

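All four pieces lie flat and lengthwise, within about 4 mm of centre: pad (170,197), green bar (312,200), bob (460,209) and white bar (605,204), in the right order from the red knob.

```bash
python3 -c "
from cell import manip;print(manip.sign_off())"
```

```text
the job is handed in; nothing more can be done
None
```

I moved all four pieces into the rack in order from the red knob (abrasive pad, green bar, felt bob, white bar) and handed the job in at about 28 s on the clock; the last picture shows them flat, lengthwise and centred, but the sign-off gave no verdict.

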